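# Move the charged battery into the shelf-label printer

### The arm

A 6-joint arm with a two-finger parallel gripper is mounted at the origin on the work surface. World frame = base frame: x ahead of the robot, y to its left, z up, the work surface at z = 0. Lengths are in m, angles in degrees, forces in N, time in s.
With the tool pointing down it reaches from about 0.375 to 0.9 m from the base axis. Payload 3.1 kg.
Tool frame: the origin (TCP) lies at the very end of the fingers, on their centre line; the grasp point (between the pads) lies 19 mm behind it; z points along the fingers, y is the line along which they close (so a half turn about z gives the same grasp; the last joint's range is limited). The gripper opens to 87 mm and grips with 3 to 60 N. Pads are 19 mm wide; open, the fingers measure 117 mm over their backs; the gripper's body (75 mm by 190 mm) begins 51 mm behind the grasp point.
Start: joints at [54.116, 30.224, 82.088, -0, 67.689, -10.227], TCP at [0.271, 0.563, 0.223] pointing down, gripper open.
Joint ranges: [-176.69, 176.69], [-43.24, 126.21], [12.49, 139.97], [-82, 262], [0, 151.66], [-163.58, 163.58]. Speed limits (degrees/s): [159.86, 159.86, 180, 180, 180, 180].

### API

Orientations are given as a 3x3 rotation matrix whose columns are the frame's x, y, z axes.
In Python, from rig import bot gives the robot as it stands.
- The arm moves only by the tool move_arm, never from a script. Its argument "increments" is a list of rows, each an object with "xyz": the shift along the tool's x, y, z in mm, a list of three; "roll": the turn about the tool's z in rad; "grip": the opening in per cent of the stroke, from 0 (shut) to 100 (fully open). A call has 1 to 5 rows; each row shifts and turns the commanded pose from where the row before left it, along the tool's axes as they then stand; what a row does not reach is not made up. A row lasts 1/12 s, in which the tool goes at most 41.7 mm and 7.16 degrees, less where a joint would pass 70% of its speed; a pose out of reach is approached as far as the arm can. A call is refused whole if a number of a shift passes 41.7 or a number of a turn 0.125, either way. A call with a gripper value outside its range is refused whole. The fingers move at their own pace and stop on an object; the grip force is fixed at half the most. Time passes only in rows, so rows that do not move let the fingers close. It gives the time, the measured TCP pose, the force, the opening and the grip force at its end, in the units of the state.
- bot.read_state(): the state, without advancing time (a new reading comes with each control period).
- bot.capture(name): name is "side" or "top"; returns (picture, depth): 480x640x3 uint8, red, green, blue; 480x640 float32, m along the optical axis (not along the pixel's ray), 0 where there is no reading.
- bot.camera_model(name): a dict with "intrinsics" (3x3 intrinsics, pixels), "D" ([k1, k2, p1, p2, k3] as OpenCV has them; the pictures are not rectified), "rvec" (rotation vector, rad) and "tvec" (3), from world to camera coordinates, as OpenCV has them. Camera axes: x right, y down, z forward; pixel columns grow to the right and rows downward; lengths in m; the calibration is good to about 2 mm. A picture is of the moment at which its call begins. camera_model takes no time and is no camera call.
- bot.hand_in(): hands the job in; it is judged then, once.
Trained networks look in the newest picture that a camera, given by its name, has taken for a name from the list of things; names that differ only in an ending like _2 or _b are one class to them, and where a whole thing is asked for, a point or a joint stands for the part that bears it (a point fixed in the world has none). Each returns a list of dicts, best first, with "conf" (0 to 1); they miss things now and then, are a little off and sometimes report something else, mostly with a low value. They report only what shows in the picture. A call takes as long as a camera call. They do not tell look-alikes from the thing itself.
- bot.spot_in(label, camera): "at" ([x, y, z] in m, in the coordinates of the camera as it stood for that picture, good to about 4 mm: the middle of the surface that is visible of it).
- bot.trace(label, camera): "mask" (480x640 bool, what is visible of it).
The state is a dict: "time_s": time; "joint_positions": joint angles; "qvel": joint speeds; "tau": joint torques, N m; "position": TCP position; "tcp_rot": TCP orientation; "force": force on the tool from outside, world axes, zero at the start; "moment": the same for the moment, N m; "opening": opening from 0.0 (shut) to 1.0 (fully open); "grasp_force": force on a finger pad.
Only numpy, scipy, OpenCV 4.12 (cv2) and the standard library are available. Lean on these libraries where they do the work, as an engineer would, in place of code of your own. Each camera call takes 0.05 s, during which the arm holds its last target. There are 200 camera calls.

### The job

Press the red catch on the charging dock so the battery pops loose, slide the battery out, and slide it into the dovetail on top of the label printer until its catch clicks, then let go so that it stays in by itself. Feel your way in gently: never push it in with more than about 15 N, nor press or pull with more than about 25 N at the dock. Leave the other things on the counter where they are.

Things in the scene. Friction and masses are not known exactly. Their poses are not given: they have to be found in the camera images.
- battery_mid (a point): Blue battery with black band, about 0.3 kg, in the charger at the start. Block 76 long (x) x 42 wide (y), flat sides 12.5 to 57 mm above the underside; under it a grey dovetail foot 60 x 36 x 6 mm. Point: on the centre line, 35 mm above the underside, 22 mm below the top: grip here across the width from above. x = front, the end that goes in first; yellow spot on top 18 mm ahead. z up.
- battery_nose (a point): Middle of the front edge of the battery's foot, 30 mm ahead of battery_mid and 32 mm below it. The catch holds only a battery that goes in this end first.
- charger_seat (a point): Black charging dock, 181 x 96 mm, 35 mm high, yellow strip at its entry (-x) end; fixed. Point: on its slide floor (its top, z 35 mm) under the middle of the home battery, whose battery_mid is 35 mm above, axes alike. The battery leaves towards -x only, held by two rails; 64 mm out it is clear of them and can be lifted. Latched by a sprung tooth in the floor behind the battery's nose bar.
- charger_pad (a point): Centre of the top of the charger's red catch pad, 26 x 36 mm, 68 mm from charger_seat along +x and 15 mm above the slide floor. Pressed straight down 4 to 5.5 mm (its full travel; 3 to 10 N) it frees the battery, and two brass prongs push it about 10 to 14 mm out by themselves (3 to 5 N). Then the pad can be let go.
- charger_catch (a joint): How far the charger's catch is down, m: 0 up, 0.0055 fully down; sprung up.
- printer_mouth (a point): Set-down point on the printer's slide floor, 80 mm before printer_seat (-x side; same axes). Bare floor here, 60 mm wide, its edge 10 mm behind: lower the foot flat with battery_mid over this point, then slide to +x. Flared cheeks without lips 31 to 49 mm ahead, then rails: 38.8 mm inside (1.4 mm play each side of the foot), tops 10.5 mm above the floor, lips 31 mm apart, 7.2 mm above the floor.
- printer_seat (a point): Shelf-label printer, white, blue sides, 201 x 124 mm, 75 mm high, yellow-and-white label out of its entry (-x) end; fixed. Point: on the grey slide floor on top (z 75 mm) under the nominal middle of a home battery; x inwards. The catch and steel end stop are adjustable: the click comes anywhere from 7.5 mm before to 7.5 mm beyond this point, unmeasured. The slide and rails are like the charger's.
- printer_catch (a joint): How far the printer's catch is down, m. 0 up; about 0.004 while the battery rides over its tooth in its last 18 mm; back to 0 at the click. Over the last 14 mm two prongs push back with 3 to 5 N: an unlatched battery springs out again. Feel: 3 to 12 N of push up to the click, then a hard stop 2 mm after it. The battery rests against the catch when let go. A red pad on the far end releases it (not needed).
- shampoo: green bottle, 58 mm across, 170 mm tall; a bystander; origin at the centre of its underside.
- lotion: red bottle, 54 mm across, 150 mm tall; a bystander; origin at the centre of its underside.
- cream_jar: low orange jar, 60 mm across, 55 mm tall, often between the two devices; a bystander; origin at the centre of its underside.
- spray_can: bare metal can, 48 mm across, 140 mm tall; a bystander; origin at the centre of its underside.
- dye_carton: green upright carton, 45 x 75 x 150 mm tall; a bystander; origin at the centre of its underside.
- label_roll: white paper-coloured roll of labels standing on end, 72 mm across, 50 mm tall; a bystander; origin at the centre of its underside.
- soap_carton: flat brown carton, 60 x 90 x 32 mm tall; a bystander; origin at the centre of its underside.
Things that resemble listed ones, but are neither listed nor needed, are in the scene too. Of the things that look like the part that bears battery_mid, the largest one is meant. Leave any purple look-alike of the part that bears charger_seat alone.

How it is judged:
By the outcome, as a careful person would: the job done as asked, in the order asked, and still so for the second after the job is handed in, with the robot touching nothing.
It also fails if it takes over 70 s, if anything falls off the work surface, if the arm or the gripper's body presses on something with over 40 N, if the wrist force passes 120 N, or if a joint passes its speed limit or range.

## Working session

There is one attempt and no reset: what is moved stays moved. The work goes in short steps, Python scripts to look and compute and a tool call to move; the robot and the scene stay as the last step left them, time stands still between calls to the robot, and variables do not carry over. Pictures are saved under pics/ and viewed, at most 10 in all, crops included, and the job is handed in when it is done.

Besides the shell and the picture viewer there is one more tool, called after ">>>" by a JSON object that holds its "api" and its "payload". move_arm: Moves the arm, as the interface text tells. Its arguments: {"type":"object","properties":{"increments":{"type":"array"}},"required":["increments"]}

```bash
ls; mkdir -p pics
cat > h.py <<'E'
import numpy as np,cv2
from rig import bot
def cam(n):
    m=bot.camera_model(n);R=cv2.Rodrigues(np.array(m['rvec'],float))[0];return np.array(m['intrinsics'],float),np.array(m['D'],float),R,np.array(m['tvec'],float).ravel()
def c2w(n,p):
    K,D,R,t=cam(n);return R.T@(np.array(p).reshape(-1,3)-t).T
def pts(n,dep,mask):
    K,D,R,t=cam(n);v,u=np.nonzero(mask&(dep>0));z=dep[v,u]
    xy=cv2.undistortPoints(np.stack([u,v],1).astype(float)[:,None],K,D)[:,0]
    P=np.c_[xy*z[:,None],z];return (P-t)@R,u,v
def proj(n,P):
    m=cam(n);return cv2.projectPoints(np.array(P,float).reshape(-1,3),cv2.Rodrigues(m[2])[0],m[3],m[0],m[1])[0][:,0]
E
python3 - <<'E'
from h import *
np.set_printoptions(precision=3,suppress=True)
for n in('top','side'):
    im,d=bot.capture(n);cv2.imwrite(f'pics/{n}0.png',im[:,:,::-1]);np.savez(f'{n}0.npz',im=im,d=d)
    for l in('battery_mid','charger_seat','printer_seat'):
        for r in bot.spot_in(l,n):
            p=c2w(n,r['at']).ravel();print(n,l,round(r['conf'],2),p,proj(n,p)[0])
print(bot.read_state())
E
```

```text
pics
top battery_mid 0.86 [ 0.586 -0.31   0.041] [440.208 229.821]
top battery_mid 0.77 [ 0.513 -0.086  0.037] [344.554 258.859]
top battery_mid 0.67 [ 0.545 -0.199  0.095] [396.891 241.458]
top charger_seat 0.95 [ 0.536 -0.189  0.033] [388.508 250.353]
top charger_seat 0.75 [ 0.316 -0.302  0.033] [438.322 346.496]
top charger_seat 0.61 [0.527 0.229 0.071] [206.313 247.333]
top printer_seat 0.59 [0.527 0.226 0.073] [207.508 247.254]
side battery_mid 0.92 [ 0.545 -0.218  0.088] [351.83  294.815]
side battery_mid 0.74 [ 0.513 -0.089  0.03 ] [322.76  282.466]
side battery_mid 0.57 [ 0.585 -0.326  0.04 ] [384.195 341.929]
side battery_mid 0.39 [0.535 0.18  0.065] [306.848 210.865]
side charger_seat 0.91 [ 0.318 -0.325  0.034] [256.678 364.934]
side charger_seat 0.67 [ 0.534 -0.231  0.034] [348.023 318.378]
side printer_seat 0.7 [0.531 0.184 0.068] [305.073 209.278]
side printer_seat 0.24 [ 0.422 -0.027  0.04 ] [280.264 268.763]
{'time_s': 0.4, 'joint_positions': array([ 54.113,  30.233,  82.098,   0.002,  67.689, -10.227]), 'qvel': array([ 0.023, -0.111, -0.222, -0.012, -0.031,  0.035]), 'tau': array([ -0.   , -43.95 , -17.666,   0.063,   0.053,  -0.   ]), 'position': array([0.271, 0.563, 0.222]), 'tcp_rot': array([[-0.901,  0.433, -0.   ],
       [ 0.433,  0.901, -0.   ],
       [ 0.   , -0.   , -1.   ]]), 'force': array([ 1.204,  0.12 , -0.261]), 'moment': array([-0.02 , -0.028, -0.02 ]), 'grasp_force': 0.0, 'opening': 0.9974940796455704}
```

View pics/top0.png

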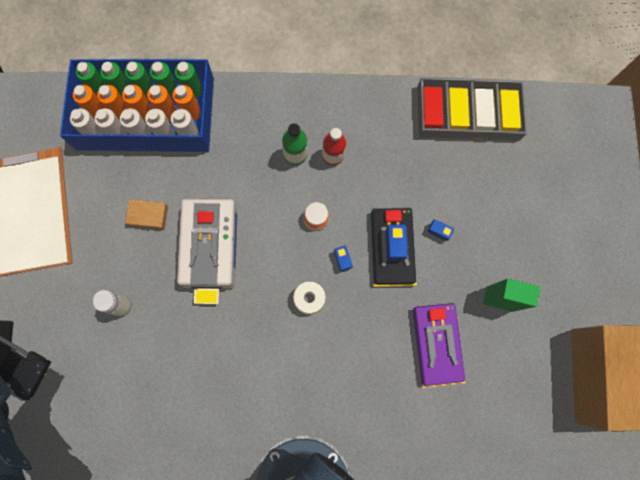

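View pics/side0.png

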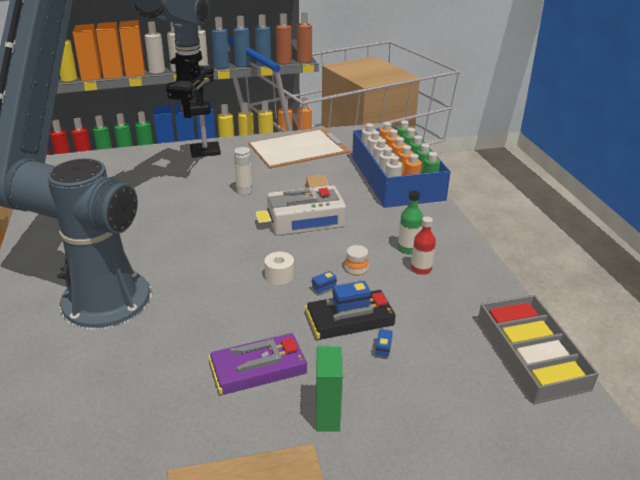

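In the top picture, three things could be taken for the battery: the one in the black dock (397,242), which is the largest, and two small blue ones at (344,259) and (441,230). The docks are the black one (393,247) and the purple one (438,345, leave alone). The printer is at (207,247). I choose the battery in the black dock and measure its outlines.

Run:
```python
from h import *
np.set_printoptions(precision=4,suppress=True)
def rect(X):
    r=cv2.minAreaRect((X[:,:2]*1000).astype(np.float32));return np.round(r[0],1),np.round(r[1],1),round(r[2],2),len(X)
for n in('top','side'):
    im,d=bot.capture(n)
    hsv=cv2.cvtColor(im,cv2.COLOR_RGB2HSV)
    P,u,v=pts(n,d,np.ones(d.shape,bool));H=hsv[v,u]
    near=lambda c,r:np.hypot(P[:,0]-c[0],P[:,1]-c[1])<r
    z=P[:,2]
    red=((H[:,0]<8)|(H[:,0]>172))&(H[:,1]>150)&(H[:,2]>80)
    blue=(abs(H[:,0]-112)<12)&(H[:,1]>120)
    yel=(abs(H[:,0]-27)<6)&(H[:,1]>120)
    C=(.54,-.195);Q=(.527,.226)
    for nm,c in(('chg',C),('prn',Q)):
        g=near(c,.14)
        print(n,nm,'med table z',np.median(z[g&(z<.02)]))
        for lo,hi in((.024,.040),(.06,.082)):
            s=g&(z>lo)&(z<hi)&~yel&~(blue&(nm=='chg'));
            if s.sum()>50:print('  slab',lo,hi,rect(P[s]),np.median(z[s]))
        s=g&red&(z>.04);print('  red',P[s].mean(0),rect(P[s]))
    s=near(C,.07)&(blue|yel)&(z>.082);print('  battop',np.median(P[s],0),rect(P[s]))
    s=near(C,.07)&yel&(z>.08);print('  spot',P[s].mean(0),s.sum())
im=np.load('top0.npz')['im'];a=cv2.resize(im[195:300,350:470],None,fx=3.3,fy=3.3,interpolation=2);b=cv2.resize(im[195:300,160:260],None,fx=3.3,fy=3.3,interpolation=2)
cv2.imwrite('pics/crop.png',np.hstack([a,b])[:,:,::-1])
```

```text
top chg med table z 0.0003947675705114804
  slab 0.024 0.04 (array([ 548.2, -194.5]), array([196.2, 238.6]), 52.32, 2222) 0.03525180416191222
  slab 0.06 0.082 (array([ 539.5, -184.7]), array([87.4, 36.4]), 30.73, 66) 0.07177311677820937
  red [ 0.6162 -0.1969  0.0502] (array([ 616.8, -197.8]), array([39.6, 26.6]), 89.3, 175)
top prn med table z 0.00047829015948755655
  slab 0.024 0.04 (array([511.3, 241.3]), array([223.4, 189.8]), 12.16, 330) 0.03266780047002473
  slab 0.06 0.082 (array([542.5, 232.6]), array([201.6, 126.7]), 0.89, 4031) 0.07333129519849835
  red [0.5937 0.2334 0.09  ] (array([594.6, 233.5]), array([35.3, 25.3]), 88.79, 170)
  battop [ 0.5623 -0.196   0.0916] (array([ 548.7, -194.8]), array([37.4, 77.9]), 86.05, 102)
  spot [ 0.5657 -0.1996  0.0936] 41
side chg med table z 0.001128162706976576
  slab 0.024 0.04 (array([ 547.7, -194.1]), array([197.5, 236.1]), 52.52, 1804) 0.0346824860050399
  slab 0.06 0.082 (array([ 540.2, -215.3]), array([46. , 88.3]), 61.95, 294) 0.07127282863823228
  red [ 0.6158 -0.1997  0.0493] (array([ 616.2, -192.8]), array([25.1, 51.7]), 1.93, 134)
side prn med table z 0.0008354281171811215
  slab 0.024 0.04 (array([510.4, 192.6]), array([107.4, 247.8]), 59.67, 533) 0.032550915495002344
  slab 0.06 0.082 (array([543.3, 231.4]), array([201. , 138.4]), 1.02, 1525) 0.0732567449021066
  red [0.5948 0.2289 0.0899] (array([595.2, 228.8]), array([36.6, 22.9]), 89.7, 60)
  battop [ 0.5122 -0.207   0.0838] (array([ 536. , -208.5]), array([11.6, 56.3]), 72.45, 3)
  spot [nan nan nan] 0<stdin>:23: RuntimeWarning: Mean of empty slice.
  ret = um.true_divide(
```

View pics/crop.png

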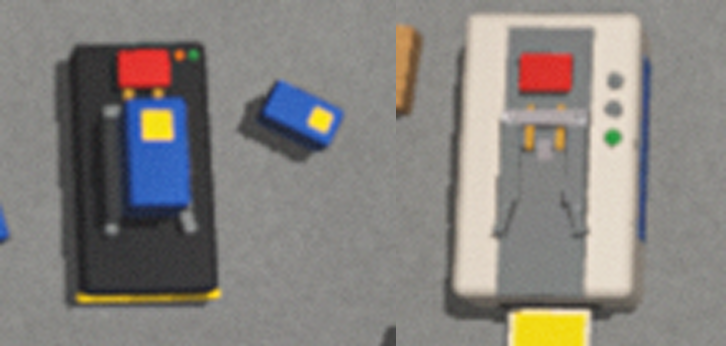

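The crop shows the large battery in the black dock, with its yellow spot (crop 157,125) towards the red pad (145,68), so the front points to about world +x. In the printer, the flared cheeks (crop 500/578, 200–235) open downwards, also towards −x. I'll refine the axes now.

Run:
```python
from h import *
np.set_printoptions(precision=4,suppress=True)
f=np.load('top0.npz');im,d=f['im'],f['d'];n='top'
P,u,v=pts(n,d,np.ones(d.shape,bool));z=P[:,2];hsv=cv2.cvtColor(im,cv2.COLOR_RGB2HSV)[v,u]
def axis(c,hl,hw,lo,hi,nm,zr):
    s=(abs(P[:,0]-c[0])<hl)&(abs(P[:,1]-c[1])<hw)&(z>lo)&(z<hi)
    X=P[s]; xs=np.arange(c[0]-.07,c[0]+.071,.01);A=[];
    for x in xs:
        y=X[abs(X[:,0]-x)<.005,1];A.append((y.min(),y.max()))
    A=np.array(A);l=np.polyfit(xs,A[:,0],1);h=np.polyfit(xs,A[:,1],1)
    print(nm,'yaw lo/hi edges',np.degrees(np.arctan([l[0],h[0]])),'mid y at c',(np.polyval(l,c[0])+np.polyval(h,c[0]))/2,'width',np.polyval(h,c[0])-np.polyval(l,c[0]),'x range',X[:,0].min(),X[:,0].max())
axis((.535,-.194),.12,.058,.028,.07,'chg',.035)
axis((.54,.232),.12,.08,.06,.1,'prn',.075)
# map pixels of features to planes
def ray(uv,zp):
    K,D,R,t=cam(n);xy=cv2.undistortPoints(np.array(uv,float).reshape(-1,1,2),K,D)[:,0]
    C=-R.T@t;r=np.c_[xy,np.ones(len(xy))]@R;return C+r*((zp-C[2])/r[:,2])[:,None]
cp=lambda x,y,x0:(x0+x/3.3-.35,195+y/3.3-.35)
print('cheeks outer L,R; inner L,R',ray([cp(99+0,235,160)]+[cp(186,235,160),cp(117,200,160),cp(170,200,160)],.085))
print('end stop',ray([cp(147,117,160)],.08),'label',ray([cp(152,310,160)],.075))
print('bat top corners',ray([cp(123,97,350),cp(184,97,350),cp(190,205,350),cp(130,209,350)],.092))
print('spot',ray([cp(157,125,350)],.092),'pads',ray([cp(145,68,350)],.05),ray([cp(150,73,160)],.09))
# grey slide of printer
s=(abs(P[:,0]-.53)<.12)&(abs(P[:,1]-.232)<.08)&(z>.06)&(hsv[:,1]<40)&(hsv[:,2]>80)&(hsv[:,2]<150)
for x in np.arange(.45,.64,.02):
    y=P[s&(abs(P[:,0]-x)<.01),1]
    if len(y)>4:print(round(x,2),y.min(),y.max(),(y.min()+y.max())/2)
```

```text
chg yaw lo/hi edges [2.2392 2.2505] mid y at c -0.19978681343294885 width 0.09572311027213012 x range 0.4547492707012613 0.6394125947739991
prn yaw lo/hi edges [0.7827 0.6516] mid y at c 0.2325465266804322 width 0.12434901936389828 x range 0.4412030690516651 0.6427626394956509
cheeks outer L,R; inner L,R [[0.4819 0.2621 0.085 ]
 [0.4832 0.203  0.085 ]
 [0.5061 0.2512 0.085 ]
 [0.5069 0.215  0.085 ]]
end stop [[0.5651 0.2348 0.08  ]] label [[0.433  0.2252 0.075 ]]
bat top corners [[ 0.5849 -0.1771  0.092 ]
 [ 0.5858 -0.219   0.092 ]
 [ 0.5112 -0.2221  0.092 ]
 [ 0.5077 -0.1814  0.092 ]]
spot [[ 0.5659 -0.2002  0.092 ]] pads [[ 0.6159 -0.1987  0.05  ]] [[0.5937 0.2326 0.09  ]]
0.45 0.16893322001207814 0.2933630044608642 0.2311481122364712
0.47 0.16902170863041094 0.2958066341568303 0.2324141713936206
0.49 0.16968192917618635 0.2942797378048791 0.23198083349053272
0.51 0.20210238438849318 0.29465247389926413 0.24837742914387867
0.53 0.16990404116862973 0.2960432820804448 0.23297366162453725
0.55 0.1701084468013028 0.2947140554768134 0.23241125113905808
0.57 0.17109018584462846 0.2959554378597767 0.23352281185220258
0.59 0.17055969783179833 0.2944028572017691 0.2324812775167837
0.61 0.17077276487083803 0.2973876168203195 0.23408019084557877
0.63 0.17095371022741843 0.2629838039776383 0.2169687571025284
```

Estimates:
- Charger: yaw 2.25°, battery at (.548, −.199), pad at (.616, −.197).
- Printer: yaw about 0.8°, mouth at about (.451, .2313).

I'll move to the pad with the fingers closing.

>>> {"api": "move_arm", "payload": {"increments": [{"xyz": [-30, -25, 0], "roll": -0.122, "grip": 0}, {"xyz": [-27, -29, 0], "roll": -0.122, "grip": 0}, {"xyz": [-23, -32, 0], "roll": -0.122, "grip": 0}, {"xyz": [-19, -35, 0], "roll": -0.122, "grip": 0}, {"xyz": [-15, -37, 0], "roll": 0, "grip": 0}]}}

```text
time_s: 0.92
position: [0.3504, 0.3843, 0.2227]
tcp_rot: [[-0.999, -0.036, 0.001], [-0.036, 0.999, 0.0], [-0.001, 0.0, -1.0]]
force: [-0.2, 0.1, -0.9]
opening: 0.704
grasp_force: 0.0
```

>>> {"api": "move_arm", "payload": {"increments": [{"xyz": [-15, -37, 0], "roll": 0, "grip": 0}, {"xyz": [-15, -37, 0], "roll": 0, "grip": 0}, {"xyz": [-15, -37, 0], "roll": 0, "grip": 0}, {"xyz": [-15, -37, 0], "roll": 0, "grip": 0}, {"xyz": [-15, -37, 0], "roll": 0, "grip": 0}]}}

```text
time_s: 1.33
position: [0.4312, 0.2012, 0.2229]
tcp_rot: [[-1.0, -0.031, 0.001], [-0.031, 1.0, 0.0], [-0.001, 0.0, -1.0]]
force: [1.2, 0.6, -0.5]
opening: 0.326
grasp_force: 0.0
```

>>> {"api": "move_arm", "payload": {"increments": [{"xyz": [-15, -37, 0], "roll": 0, "grip": 0}, {"xyz": [-15, -37, 0], "roll": 0, "grip": 0}, {"xyz": [-15, -37, 0], "roll": 0, "grip": 0}, {"xyz": [-15, -37, 0], "roll": 0, "grip": 0}, {"xyz": [-15, -37, 0], "roll": 0, "grip": 0}]}}

```text
time_s: 1.75
position: [0.5119, 0.0183, 0.2229]
tcp_rot: [[-1.0, -0.03, 0.001], [-0.03, 1.0, 0.0], [-0.001, 0.0, -1.0]]
force: [1.6, 0.6, -0.4]
opening: 0.018
grasp_force: 0.0
```

>>> {"api": "move_arm", "payload": {"increments": [{"xyz": [-16, -36, 0], "roll": -0.01, "grip": 0}, {"xyz": [-16, -36, 0], "roll": 0, "grip": 0}, {"xyz": [-16, -36, 10], "roll": 0, "grip": 0}, {"xyz": [-16, -36, 15], "roll": 0, "grip": 0}, {"xyz": [-16, -36, 15], "roll": 0, "grip": 0}]}}

```text
time_s: 2.17
position: [0.5988, -0.1578, 0.1831]
tcp_rot: [[-0.999, -0.04, 0.002], [-0.04, 0.999, -0.001], [-0.002, -0.001, -1.0]]
force: [0.4, 0.9, -0.0]
opening: 0.011
grasp_force: 0.0
```

>>> {"api": "move_arm", "payload": {"increments": [{"xyz": [-8, -18, 20], "roll": 0, "grip": 0}, {"xyz": [0, 0, 20], "roll": 0, "grip": 0}, {"xyz": [0, 0, 20], "roll": 0, "grip": 0}, {"xyz": [0, 0, 0], "roll": 0, "grip": 0}]}}

```text
time_s: 2.5
position: [0.6037, -0.1727, 0.1186]
tcp_rot: [[-0.999, -0.039, -0.008], [-0.039, 0.999, 0.004], [0.008, 0.004, -1.0]]
force: [-1.0, -0.0, 0.0]
opening: 0.007
grasp_force: 0.0
```

>>> {"api": "move_arm", "payload": {"increments": [{"xyz": [-12, -25, 10], "roll": 0, "grip": 0}, {"xyz": [0, 0, 20], "roll": 0, "grip": 0}, {"xyz": [0, 0, 20], "roll": 0, "grip": 0}, {"xyz": [0, 0, 8], "roll": 0, "grip": 0}, {"xyz": [0, 0, 0], "roll": 0, "grip": 0}]}}

```text
time_s: 2.92
position: [0.6182, -0.1968, 0.0636]
tcp_rot: [[-0.999, -0.041, -0.004], [-0.041, 0.999, 0.002], [0.003, 0.002, -1.0]]
force: [-1.0, 0.6, 0.3]
opening: 0.01
grasp_force: 0.0
```

Run:
```python
from h import *
s=bot.read_state();print(s['position'],s['force'],s['qvel'].round(2))
im,d=bot.capture('side');cv2.imwrite('pics/s1.png',cv2.resize(im[230:370,270:450],None,fx=3.5,fy=3.5)[:,:,::-1])
```

```text
[ 0.61820557 -0.19683997  0.06357746] [-1.01835022  0.61186891  0.25129851] [ 0.25 -2.1  -1.24 -0.12  0.86 -0.04]
```

View pics/s1.png

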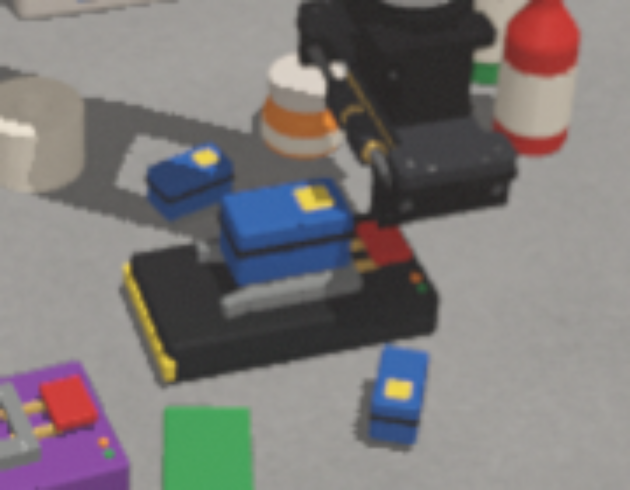

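The fingers stand right above the red pad (crop 380,240), and the gripper's body is clear of the battery. I'll press gently.

>>> {"api": "move_arm", "payload": {"increments": [{"xyz": [0, 0, 6], "roll": 0, "grip": 0}, {"xyz": [0, 0, 3], "roll": 0, "grip": 0}, {"xyz": [0, 0, 2], "roll": 0, "grip": 0}, {"xyz": [0, 0, 0], "roll": 0, "grip": 0}]}}

```text
time_s: 3.3
position: [0.6195, -0.1976, 0.0541]
tcp_rot: [[-0.999, -0.041, 0.0], [-0.041, 0.999, -0.0], [-0.0, -0.0, -1.0]]
force: [-0.4, 0.5, 0.4]
opening: 0.003
grasp_force: 0.0
```

>>> {"api": "move_arm", "payload": {"increments": [{"xyz": [0, 0, 1], "roll": 0, "grip": 0}, {"xyz": [0, 0, 1], "roll": 0, "grip": 0}, {"xyz": [0, 0, 1], "roll": 0, "grip": 0}, {"xyz": [0, 0, 0], "roll": 0, "grip": 0}]}}

```text
time_s: 3.63
position: [0.6194, -0.1978, 0.0508]
tcp_rot: [[-0.999, -0.04, -0.0], [-0.04, 0.999, 0.0], [0.0, 0.0, -1.0]]
force: [-0.6, 0.2, 0.2]
opening: 0.001
grasp_force: 0.0
```

>>> {"api": "move_arm", "payload": {"increments": [{"xyz": [0, 0, 1], "roll": 0, "grip": 0}, {"xyz": [0, 0, 1], "roll": 0, "grip": 0}, {"xyz": [0, 0, 1], "roll": 0, "grip": 0}, {"xyz": [0, 0, 0], "roll": 0, "grip": 0}]}}

```text
time_s: 3.97
position: [0.6196, -0.1979, 0.0481]
tcp_rot: [[-0.999, -0.041, 0.0], [-0.041, 0.999, -0.0], [-0.0, -0.0, -1.0]]
force: [-0.8, 0.7, 3.3]
opening: 0.003
grasp_force: 1.6
```

>>> {"api": "move_arm", "payload": {"increments": [{"xyz": [0, 0, 1], "roll": 0, "grip": 0}, {"xyz": [0, 0, 1], "roll": 0, "grip": 0}, {"xyz": [0, 0, 0], "roll": 0, "grip": 0}]}}

```text
time_s: 4.22
position: [0.6196, -0.1978, 0.046]
tcp_rot: [[-0.999, -0.041, 0.0], [-0.041, 0.999, -0.0], [-0.0, -0.0, -1.0]]
force: [-0.4, 1.6, 4.2]
opening: 0.004
grasp_force: 2.1
```

>>> {"api": "move_arm", "payload": {"increments": [{"xyz": [0, 0, 1], "roll": 0, "grip": 0}, {"xyz": [0, 0, 0.5], "roll": 0, "grip": 0}, {"xyz": [0, 0, 0], "roll": 0, "grip": 0}, {"xyz": [0, 0, 0], "roll": 0, "grip": 0}]}}

```text
time_s: 4.55
position: [0.6197, -0.1979, 0.0448]
tcp_rot: [[-0.999, -0.041, 0.0], [-0.041, 0.999, -0.0], [-0.0, -0.0, -1.0]]
force: [-0.9, 0.5, 6.4]
opening: 0.008
grasp_force: 3.1
```

```bash
cat > look.py <<'E'
from h import *
im,d=bot.capture('side')
for r in bot.spot_in('battery_mid','side'):print(round(r['conf'],2),c2w('side',r['at']).ravel().round(4))
hsv=cv2.cvtColor(im,cv2.COLOR_RGB2HSV);P,u,v=pts('side',d,np.ones(d.shape,bool));H=hsv[v,u]
b=(abs(H[:,0]-112)<12)&(H[:,1]>120)
s=b&(P[:,2]>.06)&(abs(P[:,0]-.53)<.12)&(abs(P[:,1]+.2)<.06)
print('blue x range',np.percentile(P[s,0],[2,98]),s.sum())
print(bot.read_state()['force'])
E
python3 look.py
```

```text
0.7 [ 0.5316 -0.2173  0.0858]
0.67 [ 0.5145 -0.0916  0.0306]
0.57 [ 0.5862 -0.3294  0.0411]
blue x range [0.49678071 0.56256228] 10
[-0.32008715  0.42163004  6.48983832]
```

The battery popped out by about 13 mm. I'll go up, move back over it, open and descend.

>>> {"api": "move_arm", "payload": {"increments": [{"xyz": [0, 0, -25], "roll": 0, "grip": 0}, {"xyz": [0, 0, -30], "roll": 0, "grip": 0}, {"xyz": [0, 0, -30], "roll": 0, "grip": 100}, {"xyz": [20, 0, 0], "roll": 0, "grip": 100}, {"xyz": [35, 0, 0], "roll": 0, "grip": 100}]}}

```text
time_s: 5.07
position: [0.5691, -0.2017, 0.1315]
tcp_rot: [[-0.999, -0.042, 0.01], [-0.042, 0.999, -0.005], [-0.009, -0.006, -1.0]]
force: [-0.4, -0.6, -0.5]
opening: 0.151
grasp_force: 0.0
```

>>> {"api": "move_arm", "payload": {"increments": [{"xyz": [30, 1, 0], "roll": 0, "grip": 100}, {"xyz": [0, 0, 0], "roll": 0, "grip": 100}, {"xyz": [0, 0, 0], "roll": 0, "grip": 100}, {"xyz": [0, 0, 0], "roll": 0, "grip": 100}, {"xyz": [0, 0, 0], "roll": 0, "grip": 100}]}}

```text
time_s: 5.48
position: [0.536, -0.2008, 0.1293]
tcp_rot: [[-0.999, -0.041, 0.002], [-0.041, 0.999, -0.001], [-0.002, -0.001, -1.0]]
force: [-0.0, 0.2, -0.9]
opening: 0.524
grasp_force: 0.0
```

```bash
python3 look.py; python3 -c "
from h import *
s=bot.read_state();print(s['position'],s['opening'])"
```

```text
0.95 [ 0.5137 -0.0908  0.0347]
0.84 [ 0.588  -0.3275  0.0375]
0.65 [ 0.5297 -0.2185  0.0889]
blue x range [0.50238903 0.56097092] 6
[ 0.68531039  0.19076382 -0.57252572]
[ 0.53578099 -0.20054651  0.12925524] 0.6191369044709006
```

>>> {"api": "move_arm", "payload": {"increments": [{"xyz": [0, 0, 0], "roll": 0, "grip": 100}, {"xyz": [0, 0, 10], "roll": 0, "grip": 100}, {"xyz": [0, 0, 15], "roll": 0, "grip": 100}, {"xyz": [0, 0, 15], "roll": 0, "grip": 100}, {"xyz": [0, 0, 15], "roll": 0, "grip": 100}]}}

```text
time_s: 6.0
position: [0.5347, -0.2001, 0.0732]
tcp_rot: [[-0.999, -0.041, 0.0], [-0.041, 0.999, -0.0], [-0.0, -0.0, -1.0]]
force: [0.2, 0.9, 0.2]
opening: 0.969
grasp_force: 0.0
```

>>> {"api": "move_arm", "payload": {"increments": [{"xyz": [0, 0, 15], "roll": 0, "grip": 100}, {"xyz": [0, 0, 7], "roll": 0, "grip": 100}, {"xyz": [0, 0, 0], "roll": 0, "grip": 100}, {"xyz": [0, 0, 0], "roll": 0, "grip": 100}, {"xyz": [0, 0, 0], "roll": 0, "grip": 100}]}}

```text
time_s: 6.42
position: [0.5351, -0.2005, 0.0529]
tcp_rot: [[-0.999, -0.041, 0.001], [-0.041, 0.999, -0.001], [-0.001, -0.001, -1.0]]
force: [0.6, -0.6, 0.1]
opening: 0.999
grasp_force: 0.0
```

>>> {"api": "move_arm", "payload": {"increments": [{"xyz": [0, 0, 1], "roll": 0, "grip": 30}, {"xyz": [0, 0, 0], "roll": 0, "grip": 30}, {"xyz": [0, 0, 0], "roll": 0, "grip": 30}, {"xyz": [0, 0, 0], "roll": 0, "grip": 30}, {"xyz": [0, 0, 0], "roll": 0, "grip": 30}]}}

```text
time_s: 6.83
position: [0.5346, -0.2003, 0.0517]
tcp_rot: [[-0.999, -0.041, 0.001], [-0.041, 0.999, -0.0], [-0.0, -0.0, -1.0]]
force: [-0.1, -0.2, -0.5]
opening: 0.708
grasp_force: 0.0
```

>>> {"api": "move_arm", "payload": {"increments": [{"xyz": [0, 0, 0], "roll": 0, "grip": 30}, {"xyz": [0, 0, 0], "roll": 0, "grip": 30}, {"xyz": [0, 0, 0], "roll": 0, "grip": 30}, {"xyz": [0, 0, 0], "roll": 0, "grip": 30}, {"xyz": [0, 0, 0], "roll": 0, "grip": 30}]}}

```text
time_s: 7.25
position: [0.5344, -0.2003, 0.0515]
tcp_rot: [[-0.999, -0.041, -0.0], [-0.041, 0.999, -0.0], [0.0, -0.0, -1.0]]
force: [0.7, 0.0, 1.0]
opening: 0.481
grasp_force: 30.0
```

Gripped at 42 mm. I'll slide it out along tool +x.

>>> {"api": "move_arm", "payload": {"increments": [{"xyz": [3, 0, 0], "roll": 0, "grip": 30}, {"xyz": [4, 0, 0], "roll": 0, "grip": 30}, {"xyz": [4, 0, 0], "roll": 0, "grip": 30}, {"xyz": [4, 0, 0], "roll": 0, "grip": 30}, {"xyz": [4, 0, 0], "roll": 0, "grip": 30}]}}

```text
time_s: 7.67
position: [0.5149, -0.2009, 0.0514]
tcp_rot: [[-0.999, -0.04, -0.0], [-0.04, 0.999, 0.0], [0.0, 0.0, -1.0]]
force: [-0.2, 0.5, -0.5]
opening: 0.482
grasp_force: 30.0
```

>>> {"api": "move_arm", "payload": {"increments": [{"xyz": [6, 0, 0], "roll": 0, "grip": 30}, {"xyz": [6, 0, 0], "roll": 0, "grip": 30}, {"xyz": [6, 0, 0], "roll": 0, "grip": 30}, {"xyz": [6, 0, 0], "roll": 0, "grip": 30}, {"xyz": [6, 0, 0], "roll": 0, "grip": 30}]}}

```text
time_s: 8.08
position: [0.4846, -0.2021, 0.0513]
tcp_rot: [[-0.999, -0.04, -0.001], [-0.04, 0.999, 0.0], [0.001, 0.0, -1.0]]
force: [0.1, -0.2, -2.1]
opening: 0.482
grasp_force: 30.0
```

>>> {"api": "move_arm", "payload": {"increments": [{"xyz": [6, 0, 0], "roll": 0, "grip": 30}, {"xyz": [5, 0, 0], "roll": 0, "grip": 30}, {"xyz": [0, 0, 0], "roll": 0, "grip": 30}, {"xyz": [0, 0, -3], "roll": 0, "grip": 30}, {"xyz": [0, 0, -3], "roll": 0, "grip": 30}]}}

```text
time_s: 8.5
position: [0.4747, -0.2027, 0.0574]
tcp_rot: [[-0.999, -0.04, -0.0], [-0.04, 0.999, 0.0], [0.0, 0.0, -1.0]]
force: [-0.0, -0.4, -3.0]
opening: 0.483
grasp_force: 30.0
```

>>> {"api": "move_arm", "payload": {"increments": [{"xyz": [0, 0, -20], "roll": 0, "grip": 30}, {"xyz": [0, 0, -35], "roll": 0, "grip": 30}, {"xyz": [0, 0, -35], "roll": 0.013, "grip": 30}, {"xyz": [0, 20, -5], "roll": 0.013, "grip": 30}, {"xyz": [3, 35, 0], "roll": 0, "grip": 30}]}}

```text
time_s: 8.92
position: [0.4755, -0.1521, 0.1562]
tcp_rot: [[-1.0, -0.011, 0.012], [-0.011, 1.0, -0.008], [-0.012, -0.008, -1.0]]
force: [1.3, 0.4, -3.4]
opening: 0.482
grasp_force: 30.0
```

>>> {"api": "move_arm", "payload": {"increments": [{"xyz": [3, 38, 0], "roll": 0, "grip": 30}, {"xyz": [3, 38, 0], "roll": 0, "grip": 30}, {"xyz": [3, 38, 0], "roll": 0, "grip": 30}, {"xyz": [3, 38, 0], "roll": 0, "grip": 30}, {"xyz": [3, 38, 0], "roll": 0, "grip": 30}]}}

```text
time_s: 9.33
position: [0.4527, 0.0438, 0.1529]
tcp_rot: [[-1.0, -0.014, 0.001], [-0.014, 1.0, -0.0], [-0.001, -0.0, -1.0]]
force: [0.3, -1.1, -2.8]
opening: 0.481
grasp_force: 30.0
```

>>> {"api": "move_arm", "payload": {"increments": [{"xyz": [3, 38, 0], "roll": 0, "grip": 30}, {"xyz": [3, 38, 0], "roll": 0, "grip": 30}, {"xyz": [3, 38, 0], "roll": 0, "grip": 30}, {"xyz": [0, 38, 0], "roll": 0, "grip": 30}, {"xyz": [0, 20, 0], "roll": 0, "grip": 30}]}}

```text
time_s: 9.75
position: [0.441, 0.2178, 0.153]
tcp_rot: [[-1.0, -0.017, 0.002], [-0.017, 1.0, 0.002], [-0.002, 0.002, -1.0]]
force: [1.3, -0.7, -2.4]
opening: 0.481
grasp_force: 30.0
```

>>> {"api": "move_arm", "payload": {"increments": [{"xyz": [0, 0, 0], "roll": 0, "grip": 30}, {"xyz": [0, 0, 0], "roll": 0, "grip": 30}, {"xyz": [0, 0, 0], "roll": 0, "grip": 30}]}}

```text
time_s: 10.0
position: [0.4411, 0.2137, 0.1525]
tcp_rot: [[-1.0, -0.015, -0.0], [-0.015, 1.0, -0.0], [0.0, -0.0, -1.0]]
force: [-0.7, 0.3, -3.4]
opening: 0.486
grasp_force: 30.0
```

>>> {"api": "move_arm", "payload": {"increments": [{"xyz": [-6, 17.5, 0], "roll": 0, "grip": 30}, {"xyz": [0, 0, 15], "roll": 0, "grip": 30}, {"xyz": [0, 0, 20], "roll": 0, "grip": 30}, {"xyz": [0, 0, 15], "roll": 0, "grip": 30}, {"xyz": [0, 0, 0], "roll": 0, "grip": 30}]}}

```text
time_s: 10.42
position: [0.4453, 0.2295, 0.1001]
tcp_rot: [[-1.0, -0.012, -0.006], [-0.012, 1.0, -0.002], [0.006, -0.002, -1.0]]
force: [-1.1, -0.1, -2.8]
opening: 0.479
grasp_force: 30.0
```

Run:
```python
from h import *
s=bot.read_state();print(s['position'],s['force'])
im,d=bot.capture('side');a=cv2.resize(im[150:250,240:370],None,fx=3,fy=3,interpolation=2)
im2,d2=bot.capture('top');b=cv2.resize(im2[190:315,150:260],None,fx=2.4,fy=2.4,interpolation=2)
cv2.imwrite('pics/s2.png',np.hstack([a,b])[:,:,::-1])
```

```text
[0.44527896 0.22949967 0.1001285 ] [-1.06924581 -0.11309686 -2.84001256]
```

View pics/s2.png

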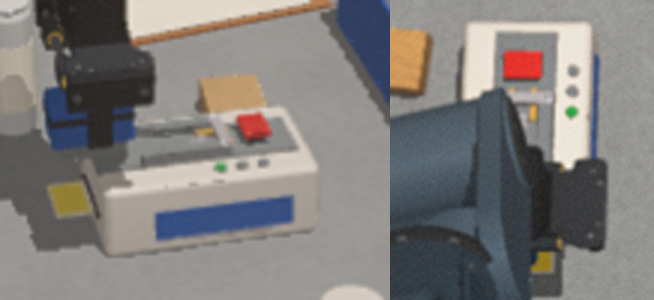

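The battery hangs over the bare floor at the printer's entry (left crop 90,120) with the cheeks ahead of it (140,155). I'll lower it until it touches.

>>> {"api": "move_arm", "payload": {"increments": [{"xyz": [0, 0, 3], "roll": 0, "grip": 30}, {"xyz": [0, 1, 2], "roll": 0, "grip": 30}, {"xyz": [0, 0, 0], "roll": 0, "grip": 30}, {"xyz": [0, 0, 0], "roll": 0, "grip": 30}]}}

```text
time_s: 10.85
position: [0.4473, 0.2325, 0.0979]
tcp_rot: [[-1.0, -0.015, 0.001], [-0.015, 1.0, 0.0], [-0.001, 0.0, -1.0]]
force: [0.3, -0.2, -2.6]
opening: 0.483
grasp_force: 30.0
```

>>> {"api": "move_arm", "payload": {"increments": [{"xyz": [0, 0, 1], "roll": 0, "grip": 30}, {"xyz": [0, 0, 0], "roll": 0, "grip": 30}, {"xyz": [0, 0, 0], "roll": 0, "grip": 30}]}}

```text
time_s: 11.1
position: [0.447, 0.2326, 0.0965]
tcp_rot: [[-1.0, -0.015, 0.0], [-0.015, 1.0, 0.0], [-0.0, 0.0, -1.0]]
force: [-0.6, 1.2, -2.9]
opening: 0.48
grasp_force: 30.0
```

>>> {"api": "move_arm", "payload": {"increments": [{"xyz": [0, -1, 1], "roll": 0, "grip": 30}, {"xyz": [0, 0, 1], "roll": 0, "grip": 30}, {"xyz": [0, 0, 1], "roll": 0, "grip": 30}, {"xyz": [0, 0, 0], "roll": 0, "grip": 30}, {"xyz": [0, 0, 0], "roll": 0, "grip": 30}]}}

```text
time_s: 11.52
position: [0.4469, 0.2315, 0.0933]
tcp_rot: [[-1.0, -0.014, -0.0], [-0.014, 1.0, -0.0], [0.0, -0.0, -1.0]]
force: [-0.2, -0.3, -3.6]
opening: 0.478
grasp_force: 30.0
```

>>> {"api": "move_arm", "payload": {"increments": [{"xyz": [0, 0, 0.7], "roll": 0, "grip": 30}, {"xyz": [0, 0, 0], "roll": 0, "grip": 30}, {"xyz": [0, 0, 0.5], "roll": 0, "grip": 30}, {"xyz": [0, 0, 0], "roll": 0, "grip": 30}, {"xyz": [0, 0, 0], "roll": 0, "grip": 30}]}}

```text
time_s: 11.93
position: [0.447, 0.2315, 0.0922]
tcp_rot: [[-1.0, -0.015, -0.0], [-0.015, 1.0, -0.0], [0.0, -0.0, -1.0]]
force: [0.5, -0.2, -1.7]
opening: 0.478
grasp_force: 30.0
```

>>> {"api": "move_arm", "payload": {"increments": [{"xyz": [-4, 0, 0.3], "roll": 0, "grip": 30}, {"xyz": [-4, 0, 0], "roll": 0, "grip": 30}, {"xyz": [-4, 0, 0], "roll": 0, "grip": 30}, {"xyz": [-3, 0, 0], "roll": 0, "grip": 30}, {"xyz": [0, 0, 0], "roll": 0, "grip": 30}]}}

```text
time_s: 12.35
position: [0.4635, 0.2318, 0.092]
tcp_rot: [[-1.0, -0.014, 0.002], [-0.014, 1.0, 0.0], [-0.002, 0.0, -1.0]]
force: [0.3, -0.6, -2.1]
opening: 0.481
grasp_force: 30.0
```

>>> {"api": "move_arm", "payload": {"increments": [{"xyz": [-2, 0, 0], "roll": 0, "grip": 30}, {"xyz": [-2, 0, 0], "roll": 0, "grip": 30}, {"xyz": [-2, 0, 0], "roll": 0, "grip": 30}, {"xyz": [0, 0, 0], "roll": 0, "grip": 30}]}}

```text
time_s: 12.68
position: [0.4686, 0.2318, 0.092]
tcp_rot: [[-1.0, -0.014, 0.001], [-0.014, 1.0, 0.0], [-0.001, 0.0, -1.0]]
force: [1.0, -0.8, -3.1]
opening: 0.479
grasp_force: 30.0
```

>>> {"api": "move_arm", "payload": {"increments": [{"xyz": [-2, 0, 0], "roll": 0, "grip": 30}, {"xyz": [-2, 0, 0], "roll": 0, "grip": 30}, {"xyz": [-2, 0, 0], "roll": 0, "grip": 30}, {"xyz": [-2, 0, 0], "roll": 0, "grip": 30}, {"xyz": [0, 0, 0], "roll": 0, "grip": 30}]}}

```text
time_s: 13.1
position: [0.4768, 0.232, 0.092]
tcp_rot: [[-1.0, -0.014, 0.001], [-0.014, 1.0, 0.0], [-0.001, 0.0, -1.0]]
force: [1.0, -0.4, -3.6]
opening: 0.478
grasp_force: 30.0
```

>>> {"api": "move_arm", "payload": {"increments": [{"xyz": [-2, 0, 0], "roll": 0, "grip": 30}, {"xyz": [-2, 0, 0], "roll": 0, "grip": 30}, {"xyz": [-2, 0, 0], "roll": 0, "grip": 30}, {"xyz": [-2, 0, 0], "roll": 0, "grip": 30}, {"xyz": [0, 0, 0], "roll": 0, "grip": 30}]}}

```text
time_s: 13.52
position: [0.4842, 0.232, 0.0915]
tcp_rot: [[-1.0, -0.014, -0.0], [-0.014, 1.0, -0.0], [0.0, -0.0, -1.0]]
force: [-0.1, -0.2, -5.8]
opening: 0.481
grasp_force: 30.0
```

>>> {"api": "move_arm", "payload": {"increments": [{"xyz": [-2, 0, 0], "roll": 0, "grip": 30}, {"xyz": [-2, 0, 0], "roll": 0, "grip": 30}, {"xyz": [-2, 0, 0], "roll": 0, "grip": 30}, {"xyz": [-2, 0, 0], "roll": 0, "grip": 30}, {"xyz": [0, 0, 0], "roll": 0, "grip": 30}]}}

```text
time_s: 13.93
position: [0.4921, 0.2321, 0.0916]
tcp_rot: [[-1.0, -0.014, -0.0], [-0.014, 1.0, -0.0], [0.0, -0.0, -1.0]]
force: [-1.1, 0.7, -7.2]
opening: 0.479
grasp_force: 30.0
```

>>> {"api": "move_arm", "payload": {"increments": [{"xyz": [0, 0, 0.6], "roll": 0, "grip": 30}, {"xyz": [-2, 0, 0.3], "roll": 0, "grip": 30}, {"xyz": [-2, 0, 0], "roll": 0, "grip": 30}, {"xyz": [0, 0, 0], "roll": 0, "grip": 30}]}}

```text
time_s: 14.27
position: [0.4972, 0.2324, 0.0915]
tcp_rot: [[-1.0, -0.014, 0.002], [-0.014, 1.0, 0.0], [-0.002, 0.0, -1.0]]
force: [0.7, -0.2, -2.0]
opening: 0.482
grasp_force: 30.0
```

>>> {"api": "move_arm", "payload": {"increments": [{"xyz": [-2, 0, 0], "roll": 0, "grip": 30}, {"xyz": [-2, 0, 0], "roll": 0, "grip": 30}, {"xyz": [-2, 0, 0], "roll": 0, "grip": 30}, {"xyz": [0, 0, 0], "roll": 0, "grip": 30}]}}

```text
time_s: 14.6
position: [0.5031, 0.2324, 0.0914]
tcp_rot: [[-1.0, -0.014, 0.002], [-0.014, 1.0, 0.0], [-0.002, 0.0, -1.0]]
force: [0.8, 0.1, -0.2]
opening: 0.481
grasp_force: 30.0
```

>>> {"api": "move_arm", "payload": {"increments": [{"xyz": [-2, 0, 0], "roll": 0, "grip": 30}, {"xyz": [-2, 0, 0], "roll": 0, "grip": 30}, {"xyz": [-1, 0, 0], "roll": 0, "grip": 30}, {"xyz": [0, 0, 0], "roll": 0, "grip": 30}]}}

```text
time_s: 14.93
position: [0.5075, 0.2325, 0.0914]
tcp_rot: [[-1.0, -0.015, 0.001], [-0.015, 1.0, 0.0], [-0.001, 0.0, -1.0]]
force: [-0.5, -0.8, 3.1]
opening: 0.481
grasp_force: 30.0
```

>>> {"api": "move_arm", "payload": {"increments": [{"xyz": [-1, 0, 0], "roll": 0, "grip": 30}, {"xyz": [-1, 0, 0], "roll": 0, "grip": 30}, {"xyz": [-1, 0, 0], "roll": 0, "grip": 30}, {"xyz": [-1, 0, 0], "roll": 0, "grip": 30}, {"xyz": [0, 0, 0], "roll": 0, "grip": 30}]}}

```text
time_s: 15.35
position: [0.5112, 0.2325, 0.0913]
tcp_rot: [[-1.0, -0.015, 0.0], [-0.015, 1.0, 0.0], [-0.0, 0.0, -1.0]]
force: [-1.0, -0.6, 4.2]
opening: 0.479
grasp_force: 30.0
```

>>> {"api": "move_arm", "payload": {"increments": [{"xyz": [-1, 0, 0], "roll": 0, "grip": 30}, {"xyz": [-1, 0, 0], "roll": 0, "grip": 30}, {"xyz": [-1, 0, 0], "roll": 0, "grip": 30}, {"xyz": [-1, 0, 0], "roll": 0, "grip": 30}, {"xyz": [0, 0, 0], "roll": 0, "grip": 30}]}}

```text
time_s: 15.77
position: [0.5144, 0.2325, 0.0913]
tcp_rot: [[-1.0, -0.015, -0.001], [-0.015, 1.0, -0.0], [0.001, -0.0, -1.0]]
force: [-2.7, -0.1, 6.0]
opening: 0.481
grasp_force: 30.0
```

>>> {"api": "move_arm", "payload": {"increments": [{"xyz": [-1, 0, -0.2], "roll": 0, "grip": 30}, {"xyz": [-1, 0, -0.1], "roll": 0, "grip": 30}, {"xyz": [-1, 0, 0], "roll": 0, "grip": 30}, {"xyz": [0, 0, 0], "roll": 0, "grip": 30}]}}

```text
time_s: 16.1
position: [0.5164, 0.2325, 0.0912]
tcp_rot: [[-1.0, -0.014, -0.004], [-0.014, 1.0, -0.0], [0.004, -0.0, -1.0]]
force: [-4.1, -1.4, 6.3]
opening: 0.479
grasp_force: 30.0
```

>>> {"api": "move_arm", "payload": {"increments": [{"xyz": [-1, 0, 0], "roll": 0, "grip": 30}, {"xyz": [-1, 0, 0], "roll": 0, "grip": 30}, {"xyz": [-1, 0, 0], "roll": 0, "grip": 30}, {"xyz": [0, 0, 0], "roll": 0, "grip": 30}]}}

```text
time_s: 16.43
position: [0.5181, 0.2324, 0.0911]
tcp_rot: [[-1.0, -0.014, -0.006], [-0.014, 1.0, -0.001], [0.007, -0.001, -1.0]]
force: [-6.0, -0.6, 7.8]
opening: 0.482
grasp_force: 30.0
```

>>> {"api": "move_arm", "payload": {"increments": [{"xyz": [-1, 0, -0.3], "roll": 0, "grip": 30}, {"xyz": [-1, 0, 0], "roll": 0, "grip": 30}, {"xyz": [0, 0, 0], "roll": 0, "grip": 30}]}}

```text
time_s: 16.68
position: [0.5195, 0.2324, 0.0911]
tcp_rot: [[-1.0, -0.014, -0.008], [-0.014, 1.0, -0.001], [0.008, -0.001, -1.0]]
force: [-7.2, -0.2, 7.0]
opening: 0.483
grasp_force: 30.0
```

>>> {"api": "move_arm", "payload": {"increments": [{"xyz": [-1, 0, 0], "roll": 0, "grip": 30}, {"xyz": [-1, 0, 0], "roll": 0, "grip": 30}, {"xyz": [0, 0, 0], "roll": 0, "grip": 30}]}}

```text
time_s: 16.93
position: [0.5224, 0.2324, 0.0912]
tcp_rot: [[-1.0, -0.014, -0.006], [-0.014, 1.0, -0.001], [0.006, -0.001, -1.0]]
force: [-5.1, -0.9, 4.6]
opening: 0.479
grasp_force: 30.0
```

>>> {"api": "move_arm", "payload": {"increments": [{"xyz": [-1, 0, 0], "roll": 0, "grip": 30}, {"xyz": [-1, 0, 0], "roll": 0, "grip": 30}, {"xyz": [-1, 0, 0], "roll": 0, "grip": 30}, {"xyz": [0, 0, 0], "roll": 0, "grip": 30}]}}

```text
time_s: 17.27
position: [0.5254, 0.2325, 0.0911]
tcp_rot: [[-1.0, -0.014, -0.006], [-0.014, 1.0, -0.001], [0.006, -0.001, -1.0]]
force: [-6.0, 0.7, 5.6]
opening: 0.482
grasp_force: 30.0
```

>>> {"api": "move_arm", "payload": {"increments": [{"xyz": [-1, 0, 0], "roll": 0, "grip": 30}, {"xyz": [-1, 0, 0], "roll": 0, "grip": 30}, {"xyz": [0, 0, 0], "roll": 0, "grip": 30}]}}

```text
time_s: 17.52
position: [0.5273, 0.2325, 0.0911]
tcp_rot: [[-1.0, -0.014, -0.006], [-0.014, 1.0, -0.001], [0.006, -0.001, -1.0]]
force: [-5.2, 0.9, 5.6]
opening: 0.481
grasp_force: 30.0
```

>>> {"api": "move_arm", "payload": {"increments": [{"xyz": [-1, 0, 0], "roll": 0, "grip": 30}, {"xyz": [-1, 0, 0], "roll": 0, "grip": 30}, {"xyz": [0, 0, 0], "roll": 0, "grip": 30}]}}

```text
time_s: 17.77
position: [0.5292, 0.2325, 0.0911]
tcp_rot: [[-1.0, -0.014, -0.006], [-0.014, 1.0, -0.001], [0.006, -0.001, -1.0]]
force: [-6.4, -0.2, 5.8]
opening: 0.478
grasp_force: 30.0
```

>>> {"api": "move_arm", "payload": {"increments": [{"xyz": [-1, 0, 0], "roll": 0, "grip": 30}, {"xyz": [-1, 0, 0], "roll": 0, "grip": 30}, {"xyz": [0, 0, 0], "roll": 0, "grip": 30}]}}

```text
time_s: 18.02
position: [0.5309, 0.2325, 0.0911]
tcp_rot: [[-1.0, -0.014, -0.007], [-0.014, 1.0, -0.001], [0.007, -0.001, -1.0]]
force: [-6.2, 0.0, 5.1]
opening: 0.483
grasp_force: 30.0
```

>>> {"api": "move_arm", "payload": {"increments": [{"xyz": [-1, 0, 0], "roll": 0, "grip": 30}, {"xyz": [0, 0, 0], "roll": 0, "grip": 30}, {"xyz": [0, 0, 0], "roll": 0, "grip": 30}]}}

```text
time_s: 18.27
position: [0.5316, 0.2325, 0.091]
tcp_rot: [[-1.0, -0.014, -0.007], [-0.014, 1.0, -0.001], [0.007, -0.001, -1.0]]
force: [-6.9, -0.0, 6.5]
opening: 0.485
grasp_force: 30.0
```

>>> {"api": "move_arm", "payload": {"increments": [{"xyz": [-1, 0, 0], "roll": 0, "grip": 30}, {"xyz": [0, 0, 0], "roll": 0, "grip": 30}, {"xyz": [0, 0, 0], "roll": 0, "grip": 30}]}}

```text
time_s: 18.52
position: [0.5323, 0.2325, 0.091]
tcp_rot: [[-1.0, -0.014, -0.008], [-0.014, 1.0, -0.001], [0.008, -0.001, -1.0]]
force: [-6.1, 0.6, 6.1]
opening: 0.479
grasp_force: 30.0
```

>>> {"api": "move_arm", "payload": {"increments": [{"xyz": [-1, 0, 0], "roll": 0, "grip": 30}, {"xyz": [0, 0, 0], "roll": 0, "grip": 30}, {"xyz": [0, 0, 0], "roll": 0, "grip": 30}]}}

```text
time_s: 18.77
position: [0.5324, 0.2325, 0.0909]
tcp_rot: [[-1.0, -0.014, -0.01], [-0.014, 1.0, -0.001], [0.01, -0.001, -1.0]]
force: [-8.4, 0.1, 7.7]
opening: 0.48
grasp_force: 30.0
```

>>> {"api": "move_arm", "payload": {"increments": [{"xyz": [-1, 0, 0], "roll": 0, "grip": 30}, {"xyz": [0, 0, 0], "roll": 0, "grip": 30}, {"xyz": [0, 0, 0], "roll": 0, "grip": 30}]}}

```text
time_s: 19.02
position: [0.5326, 0.2325, 0.0908]
tcp_rot: [[-1.0, -0.014, -0.012], [-0.014, 1.0, -0.001], [0.012, -0.001, -1.0]]
force: [-9.1, 0.1, 7.5]
opening: 0.479
grasp_force: 30.0
```

>>> {"api": "move_arm", "payload": {"increments": [{"xyz": [-1, 0, 0], "roll": 0, "grip": 30}, {"xyz": [-1, 0, 0], "roll": 0, "grip": 30}, {"xyz": [0, 0, 0], "roll": 0, "grip": 30}]}}

```text
time_s: 19.27
position: [0.5326, 0.2325, 0.0907]
tcp_rot: [[-1.0, -0.014, -0.016], [-0.014, 1.0, -0.002], [0.016, -0.001, -1.0]]
force: [-12.6, 0.7, 10.7]
opening: 0.484
grasp_force: 30.0
```

>>> {"api": "move_arm", "payload": {"increments": [{"xyz": [-1, 0, 0], "roll": 0, "grip": 30}, {"xyz": [0, 0, 0], "roll": 0, "grip": 30}, {"xyz": [0, 0, 0], "roll": 0, "grip": 30}]}}

```text
time_s: 19.52
position: [0.5326, 0.2325, 0.0907]
tcp_rot: [[-1.0, -0.014, -0.018], [-0.014, 1.0, -0.002], [0.018, -0.002, -1.0]]
force: [-14.8, 1.3, 11.6]
opening: 0.487
grasp_force: 30.0
```

Hard stop at .5326. I'll back off and feel whether the catch holds.

>>> {"api": "move_arm", "payload": {"increments": [{"xyz": [2, 0, 0], "roll": 0, "grip": 30}, {"xyz": [2, 0, 0], "roll": 0, "grip": 30}, {"xyz": [2, 0, 0], "roll": 0, "grip": 30}, {"xyz": [1, 0, 0], "roll": 0, "grip": 30}, {"xyz": [0, 0, 0], "roll": 0, "grip": 30}]}}

```text
time_s: 19.93
position: [0.5323, 0.2325, 0.0911]
tcp_rot: [[-1.0, -0.015, -0.004], [-0.015, 1.0, -0.001], [0.004, -0.001, -1.0]]
force: [-5.1, -1.0, 3.4]
opening: 0.483
grasp_force: 30.0
```

>>> {"api": "move_arm", "payload": {"increments": [{"xyz": [2, 0, 0], "roll": 0, "grip": 30}, {"xyz": [2, 0, 0], "roll": 0, "grip": 30}, {"xyz": [0, 0, 0], "roll": 0, "grip": 30}]}}

```text
time_s: 20.18
position: [0.5302, 0.2326, 0.0913]
tcp_rot: [[-1.0, -0.015, 0.001], [-0.015, 1.0, -0.0], [-0.001, -0.0, -1.0]]
force: [-3.2, 0.3, -1.4]
opening: 0.481
grasp_force: 30.0
```

>>> {"api": "move_arm", "payload": {"increments": [{"xyz": [2, 0, 0], "roll": 0, "grip": 30}, {"xyz": [2, 0, 0], "roll": 0, "grip": 30}, {"xyz": [0, 0, 0], "roll": 0, "grip": 30}]}}

```text
time_s: 20.43
position: [0.5297, 0.2327, 0.0915]
tcp_rot: [[-1.0, -0.015, 0.008], [-0.015, 1.0, 0.001], [-0.008, 0.001, -1.0]]
force: [4.4, -2.2, -7.5]
opening: 0.481
grasp_force: 30.0
```

It stays at .5297 under a 4 N pull, so it's latched. I'll relax and release.

>>> {"api": "move_arm", "payload": {"increments": [{"xyz": [-3, 0, 0.2], "roll": 0, "grip": 30}, {"xyz": [0, 0, 0], "roll": 0, "grip": 30}, {"xyz": [0, 0, 0], "roll": 0, "grip": 60}, {"xyz": [0, 0, 0], "roll": 0, "grip": 75}, {"xyz": [0, 0, 0], "roll": 0, "grip": 90}]}}

```text
time_s: 20.85
position: [0.5293, 0.2329, 0.0918]
tcp_rot: [[-1.0, -0.015, 0.001], [-0.015, 1.0, 0.0], [-0.001, 0.0, -1.0]]
force: [-0.3, -0.4, 0.2]
opening: 0.63
grasp_force: 0.0
```

>>> {"api": "move_arm", "payload": {"increments": [{"xyz": [0, 0, 0], "roll": 0, "grip": 90}, {"xyz": [0, 0, 0], "roll": 0, "grip": 90}, {"xyz": [0, 0, -10], "roll": 0, "grip": 90}, {"xyz": [0, 0, -25], "roll": 0, "grip": 90}, {"xyz": [0, 0, -35], "roll": 0, "grip": 90}]}}

```text
time_s: 21.27
position: [0.5268, 0.2321, 0.1602]
tcp_rot: [[-1.0, -0.014, -0.007], [-0.014, 1.0, -0.001], [0.007, -0.001, -1.0]]
force: [-0.1, 0.4, 1.0]
opening: 0.889
grasp_force: 0.0
```

>>> {"api": "move_arm", "payload": {"increments": [{"xyz": [0, 0, -35], "roll": 0, "grip": 90}, {"xyz": [40, 0, 0], "roll": 0, "grip": 90}, {"xyz": [40, 0, 0], "roll": 0, "grip": 90}, {"xyz": [0, -20, 0], "roll": 0, "grip": 90}, {"xyz": [0, 0, 0], "roll": 0, "grip": 90}]}}

```text
time_s: 21.68
position: [0.4461, 0.2101, 0.1973]
tcp_rot: [[-1.0, -0.016, -0.002], [-0.016, 1.0, -0.001], [0.002, -0.001, -1.0]]
force: [-0.1, 0.0, -0.6]
opening: 0.9
grasp_force: 0.0
```

Run:
```python
from h import *
im,d=bot.capture('side')
for r in bot.spot_in('battery_mid','side'):print(round(r['conf'],2),c2w('side',r['at']).ravel().round(4))
im2,_=bot.capture('top')
a=cv2.resize(im[100:400,180:460],None,fx=1.6,fy=1.6);b=cv2.resize(im2[180:330,140:260],None,fx=2.5,fy=2.5);b=np.vstack([b,np.zeros((105,300,3),np.uint8)])
cv2.imwrite('pics/s3.png',np.hstack([a,b])[:,:,::-1])
```

```text
0.61 [ 0.516  -0.0914  0.0317]
0.59 [ 0.5872 -0.3283  0.0428]
0.56 [0.5258 0.2145 0.1247]
```

View pics/s3.png

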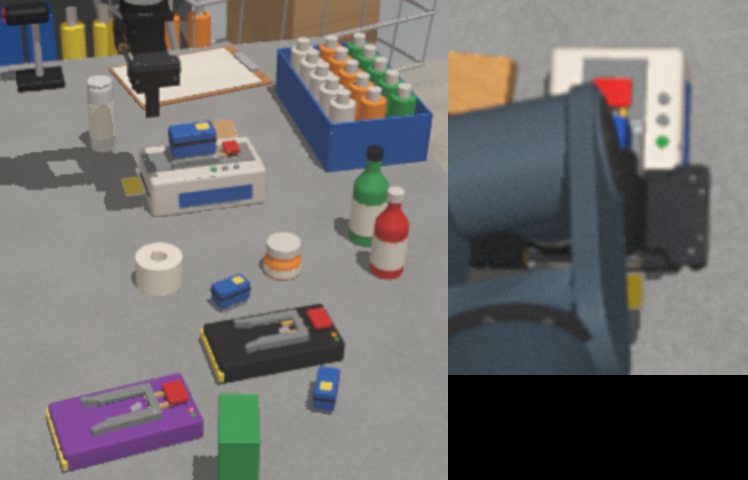

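The battery sits home in the printer (crop 190,138), with the gripper clear of it. The charger (270,340) is empty, and the bystanders are where they were.

```bash
python3 -c "
from rig import bot
print(bot.hand_in())"
```

```text
the job is handed in; nothing more can be done
None
```

The battery is out of the charging dock and latched in the label printer. It held against a 4 N pull before I let go and stayed in place afterwards; the push-in peaked just under 15 N, and the job was handed in at about 22 s.

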